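# Press the hinge pin into a case latch with the trigger gun

## Task

A black case latch sits in front of the bench gun with the red trigger, and its brass hinge pin still sticks out. Squeeze the red trigger all the way towards its grip so that the gun presses the pin home in the latch, then let go so that the trigger springs fully back. Do not pull the blue trigger of the blow gun that is clamped beside it.

Things in the scene. Friction and masses are not known exactly. Their poses are not given: they have to be found in the camera images.
- pin_squeeze (a point): Squeeze point of the pin gun (grey barrel, red trigger), 75 mm above the bench. z up, x along the grip to the barrel, y from grip to trigger. Black grip: bar along x, y -16 to +4 mm, 34 mm high, starts at x -45. Red trigger: 10 mm thick, 24 high, free end at x -14, outer face here at y +31 at rest, +18 pulled, so the point is midway over both when pulled. 42 mm barrel along y at x +90. Clear above; 45 mm free below.
- pin_trigger (a joint): Red trigger's angle, rad: 0 at rest, grows as it is squeezed towards the grip (-y), stop at 0.20. Upright hinge 65 mm in +x of pin_squeeze, by the barrel. Pushed at pin_squeeze it needs 4 N to start, about 11 N at the stop, and springs back by itself. Squeezing drives a ram from the nozzle, 14 mm in all. The grip is rigid, so pushing the trigger alone with one finger is fine too.
- hinge_pin (a joint): Brass pin (head 16 mm across) in the black latch before the pin gun's nozzle: how far it is in, m. Starts at 0 to 0.003, home with its head on the latch at 0.012. The ram reaches it after the first 2 to 5 mm and brings it home at the stop; it stays where left. Head at x +90, y +81 mm from pin_squeeze.
- blow_trigger (a joint): Blue trigger of the blow gun (bright aluminium barrel, tapered nozzle, grey sheet-metal dust catcher in front), to be left alone. The same shape and size as the pin gun, clamped the same way, to its left or right. Angle in rad, 0 at rest, 0.20 at its stop.

How it is judged:
By the outcome, as a careful person would: the job done as asked, in the order asked, and still so for the second after the job is handed in, with the robot touching nothing.
It also fails if it takes over 32 s, if anything falls off the work surface, if the arm or the gripper's body presses on something with over 40 N, if the wrist force passes 120 N, or if a joint passes its speed limit or range.

## Robot

A 6-joint arm with a two-finger parallel gripper is mounted at the origin on the work surface. World frame = base frame: x ahead of the robot, y to its left, z up, the work surface at z = 0. Lengths are in mm, angles in rad, forces in N, time in s.
With the tool pointing down it reaches from about 325 to 750 mm from the base axis. Payload 7.6 kg.
Tool frame: the origin (TCP) lies between the finger pads; the fingertips stand 22 mm ahead of it and the grasp point (between the pads) lies 3 mm ahead of it; z points along the fingers, y is the direction in which the jaws open and shut (so a half turn about z gives the same grasp; the last joint's range is limited). The gripper opens to 85 mm and grips with 20 to 120 N. Pads are 22 mm wide; open, the fingers measure 114 mm over their backs; the gripper's body (76 mm by 85 mm) begins 54 mm behind the grasp point. The pads swing forward as they close: fully open they stand 13 mm farther back than shut.
Start: joints at [1.062, 0.052, 1.401, -0, 1.689, -0.07], TCP at [223.034, 475.289, 253.323] pointing down, gripper open.
Joint ranges: [-2.9, 2.9], [-0.91, 2.17], [0.12, 2.37], [-1.06, 4.2], [0.26, 2.73], [-2.93, 2.93]. Speed limits (rad/s): [2.57, 2.57, 3.01, 3.14, 3.14, 3.14].

## Interface

Orientations are given as [roll, pitch, yaw] about the fixed x, y, z axes, in that order (R = Rz(yaw) Ry(pitch) Rx(roll)).
In Python, from bench import r, viewer gives the robot as it stands.
- The arm moves only by the tool move_arm, never from a script. Its arguments are lists of equal length, an entry for each row: "translation": the shift along the tool's x, y, z in cm, a list of three; "spin": the turn about the tool's z in degrees. A call has 1 to 5 rows; each row is the pose to reach, as a shift and turn from the pose commanded when the call began, along the tool's axes at that moment; what a row does not reach only later rows make up. A row lasts 1/8 s, in which the tool goes at most 62.5 mm and 10.7 degrees, less where a joint would pass 70% of its speed; a pose out of reach is approached as far as the arm can. A call with a gripper value outside its range is refused whole. "hand" is the finger opening in cm, from 0 to 8.54, set as the call begins (left out, the last holds). The fingers move at their own pace and stop on an object; "squeeze" is the grip in N (left out, the last holds). Time passes only in rows, so rows that repeat a pose let the fingers close. It gives the time, the measured TCP pose, the force and the opening at its end, in the units of the state.
- r.get_state(): the state, without advancing time (a new reading comes with each control period).
- viewer.capture(name): name is "scene" or "top" or "wrist"; returns a dict with "img" (420x560x3 uint8, red, green, blue), "fx", "fy", "cx", "cy" (pixels), "T" (4x4, takes a point from camera to world coordinates); the wrist camera has in their place "mount" (4x4, takes a point from camera to tool coordinates, whose origin is the TCP and whose axes are the flange's). Camera axes: x right, y down, z forward; pixel columns grow to the right and rows downward; lengths in mm; the calibration is good to about 2 mm. A picture is of the moment at which its call begins: read the wrist's pose just before it. There is no depth.
- r.close_job(): hands the job in, once; it reports no verdict.
The state is a dict: "time": time; "joint_pos": joint angles; "qd": joint speeds; "joint_efforts": joint torques, N m; "tcp_pos": TCP position; "eef_rot": TCP orientation; "force": force on the tool from outside, world axes, zero at the start; "wrist_torque": the same for the moment, N m; "finger_gap": opening from 0.0 (shut) to 1.0 (fully open).
Only numpy, scipy, OpenCV 4.12 (cv2) and the standard library are available. Lean on these libraries where they do the work, as an engineer would, in place of code of your own. Each camera call takes 0.05 s, during which the arm holds its last target.

## Working session

There is one attempt and no reset: what is moved stays moved. The work goes in short steps, Python scripts to look and compute and a tool call to move; the robot and the scene stay as the last step left them, time stands still between calls to the robot, and variables do not carry over. Pictures are saved under pics/ and viewed, and the job is handed in when it is done.

Besides the shell and the picture viewer there is one more tool, called as a command line: name --pt "numbers of a row" for each row, then --argument value for the rest. move_arm: Moves the arm, as the interface text tells. Its arguments: {"type":"object","properties":{"translation":{"type":"array","items":{"type":"array","items":{"type":"number"}}},"spin":{"type":"array","items":{"type":"number"}},"hand":{"type":"number"},"squeeze":{"type":"number"}},"required":["translation","spin"]}

```bash
mkdir -p pics; ls
cat > h.py <<'E'
from bench import r, viewer
import cv2, numpy as np, pickle
def cap(n,tag):
    s=r.get_state(); c=viewer.capture(n); c['state']=s
    cv2.imwrite(f'pics/{tag}.png',c['img'][:,:,::-1]); pickle.dump(c,open(f'{tag}.pkl','wb')); return c
E
python3 - <<'E'
from h import *
s=r.get_state(); print(s)
for n in ['scene','top']:
    c=cap(n,n+'0'); print(n,c['fx'],c['fy'],c['cx'],c['cy']);print(np.round(c['T'],3))
E
```

```text
pics
{'time': 0.0, 'joint_pos': array([ 1.06171331e+00,  5.28484395e-02,  1.40174206e+00,  4.03548151e-05,
        1.68862622e+00, -7.02988422e-02]), 'qd': array([-1.16154636e-03,  1.86444203e-03,  2.99239275e-04, -5.70149098e-05,
       -2.13984241e-04,  1.40096350e-04]), 'joint_efforts': array([ 5.65631290e-04, -3.81674016e+01, -3.60179830e+01, -5.79156426e-05,
        6.13523051e-03, -1.98007166e-05]), 'tcp_pos': array([222.87467693, 475.03843751, 252.45755   ]), 'eef_rot': array([-3.13997541e+00, -1.54059800e-04,  2.70281307e+00]), 'force': array([-0.22593093, -0.10913507,  0.273344  ]), 'wrist_torque': array([-0.0343776 , -0.04176795, -0.03785211]), 'finger_gap': 0.9965252752380518}
scene 441.6319680830004 441.6319680830004 278.309270287651 201.44875313080405
[[ 5.91000e-01  4.36000e-01 -6.78000e-01  1.20950e+03]
 [ 8.06000e-01 -3.06000e-01  5.06000e-01 -4.48909e+02]
 [ 1.30000e-02 -8.46000e-01 -5.33000e-01  5.84532e+02]
 [ 0.00000e+00  0.00000e+00  0.00000e+00  1.00000e+00]]
top 447.29358666936236 447.29358666936236 273.7464751081109 204.39708567248186
[[-2.700000e-02 -9.950000e-01  1.010000e-01  4.743630e+02]
 [-1.000000e+00  2.800000e-02  4.000000e-03  9.287000e+00]
 [-6.000000e-03 -1.010000e-01 -9.950000e-01  1.068102e+03]
 [ 0.000000e+00  0.000000e+00  0.000000e+00  1.000000e+00]]
```

View pics/scene0.png

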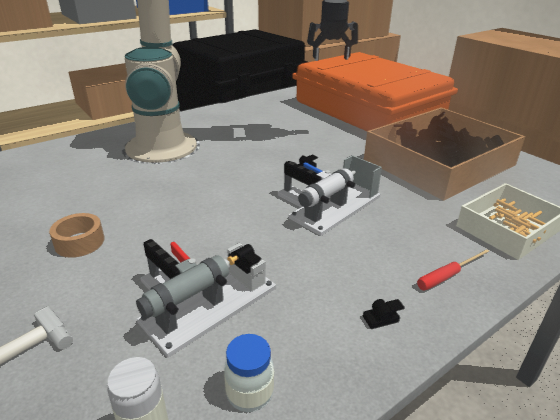

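View pics/top0.png

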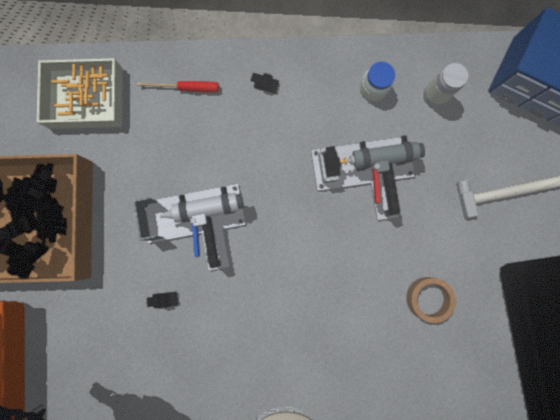

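The top view shows the pin gun with its grip at about (390,195) and red trigger at about (377,185). The blow gun with the blue trigger sits to the left at about (196,240). Next I'll enlarge the crop and measure the masks.

```bash
cat >> h.py <<'E'
def ray(c,u,v,z,T=None):
    T=c['T'] if T is None else T
    d=T[:3,:3]@np.array([(u-c['cx'])/c['fx'],(v-c['cy'])/c['fy'],1.]); o=T[:3,3]
    return o+d*(z-o[2])/d[2]
E
python3 - <<'E'
from h import *
c=pickle.load(open('top0.pkl','rb')); im=c['img']
crop=im[120:230,300:440,::-1]
cv2.imwrite('pics/crop0.png',cv2.resize(crop,None,fx=5.5,fy=5.4,interpolation=cv2.INTER_CUBIC))
h=cv2.cvtColor(im,cv2.COLOR_RGB2HSV)
red=(((h[...,0]<8)|(h[...,0]>172))&(h[...,1]>150)&(h[...,2]>70)).astype(np.uint8)
red[:140]=0;red[:,:340]=0;red[230:]=0;red[:,420:]=0
ct,_=cv2.findContours(red,0,1); 
for k in ct: 
  if cv2.contourArea(k)>20:
    b=cv2.minAreaRect(k); print('red',b)
    for p in cv2.boxPoints(b): print(np.round(p,1),np.round(ray(c,*p,87),1))
blk=(h[...,2]<50).astype(np.uint8); m=np.zeros_like(blk); m[164:225,378:405]=blk[164:225,378:405]
ct,_=cv2.findContours(m,0,1)
for k in ct: 
  if cv2.contourArea(k)>50:
    b=cv2.minAreaRect(k); print('blk',b)
    for p in cv2.boxPoints(b): print(np.round(p,1),np.round(ray(c,*p,92),1))
E
```

```text
red ((376.4619140625, 185.4669952392578), (31.206207275390625, 3.2773642539978027), 85.91438293457031)
[373.7 170. ] [ 644.2 -210.9   87. ]
[377.  169.8] [ 644.5 -218.1   87. ]
[379.2 200.9] [ 574.9 -219.5   87. ]
[375.9 201.1] [ 574.6 -212.3   87. ]
```

View pics/crop0.png

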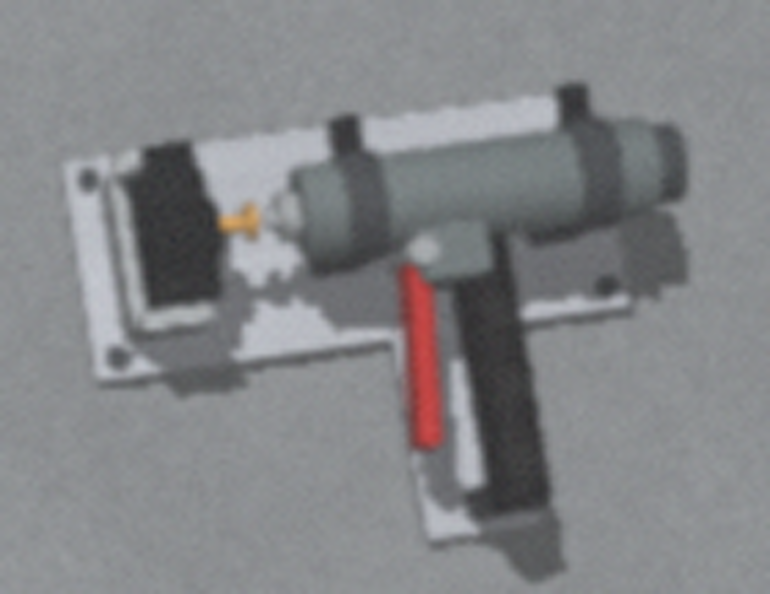

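move_arm --pt "-4.9 -3.5 0" --pt "-9.8 -7 0" --pt "-14.7 -10.5 0" --pt "-19.6 -14 0" --pt "-24.5 -17.5 0" --spin '[0,0,0,0,0]'

```text
time: 0.72
tcp_pos: [370.9, 211.0, 253.1]
eef_rot: [3.142, -0.0, 2.703]
force: [1.1, 1.4, 0.3]
finger_gap: 0.997
```

move_arm --pt "-4.9 -3.5 0" --pt "-9.8 -7 0" --pt "-14.7 -10.5 0" --pt "-19.6 -14 0" --pt "-24.5 -17.5 0" --spin '[0,0,0,0,0]'

```text
time: 1.35
tcp_pos: [518.5, -51.7, 253.0]
eef_rot: [3.141, -0.0, 2.703]
force: [-0.1, 0.3, -0.0]
finger_gap: 1.001
```

move_arm --pt "-4.9 -3.5 0" --pt "-9.8 -7 0" --pt "-15 -11 0" --pt "-15 -11 0" --pt "-15 -11 0" --spin '[-8,-16,-24,-32,-32]'

```text
time: 1.98
tcp_pos: [606.9, -213.6, 252.0]
eef_rot: [3.14, -0.002, -3.024]
force: [0.0, 1.0, 0.1]
finger_gap: 0.997
```

Run:
```python
from h import *
c=cap('wrist','w1'); s=c['state']; print(s['time'],s['tcp_pos'],s['eef_rot'],s['force'],s['joint_pos']);print({k:c[k] for k in c if k in('fx','fy','cx','cy','mount')})
```

```text
1.975 [ 606.88478304 -213.55055704  251.97303131] [ 3.14038850e+00 -1.71953447e-03 -3.02405054e+00] [0.02978997 1.04608916 0.09542172] [-3.95817371e-01  3.95055387e-01  1.00777037e+00  2.07453415e-04
  1.74085615e+00 -2.08411988e+00]
{'fx': 320.30286069817754, 'fy': 320.30286069817754, 'cx': 283.68157411570456, 'cy': 212.12671950677202, 'mount': array([[ 1.17642766e-03, -9.66171301e-01, -2.57898494e-01,
         6.57275316e+01],
       [ 9.99999305e-01,  1.11810758e-03,  3.72795441e-04,
        -1.18250778e+00],
       [-7.18259939e-05, -2.57898754e-01,  9.66171945e-01,
        -1.20842153e+02],
       [ 0.00000000e+00,  0.00000000e+00,  0.00000000e+00,
         1.00000000e+00]])}
```

View pics/w1.png

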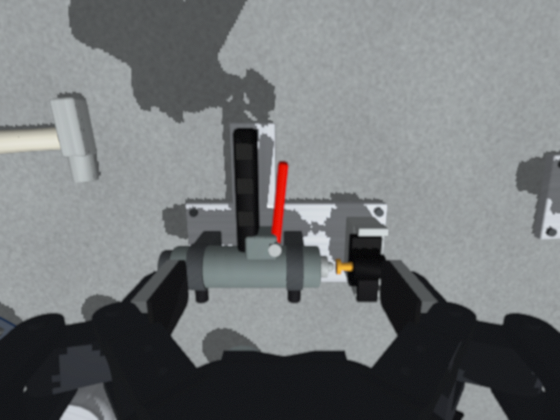

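The wrist view shows the black grip at columns 234–258 from row 129 down, the red trigger from its end at (283,163) to (277,240), and the brass pin at (345,268).

```bash
cat >> h.py <<'E'
from scipy.spatial.transform import Rotation as Ro
def wT(c):
    s=c['state'];T=np.eye(4);T[:3,:3]=Ro.from_euler('xyz',s['eef_rot']).as_matrix();T[:3,3]=s['tcp_pos'];return T@c['mount']
E
python3 - <<'E'
from h import *
c=pickle.load(open('w1.pkl','rb')); im=c['img'];T=wT(c); print('cam',T[:3,3])
cv2.imwrite('pics/w1c.png',cv2.resize(im[110:310,150:400,::-1],None,fx=3,fy=3,interpolation=cv2.INTER_CUBIC))
h=cv2.cvtColor(im,cv2.COLOR_RGB2HSV)
red=(((h[...,0]<8)|(h[...,0]>172))&(h[...,1]>150)&(h[...,2]>70)).astype(np.uint8)
red[:,:260]=0;red[:,310:]=0
def box(m,z,n):
  ct,_=cv2.findContours(m,0,1); k=max(ct,key=cv2.contourArea); b=cv2.minAreaRect(k); print(n,b)
  for p in cv2.boxPoints(b): print(np.round(p,1),np.round(ray(c,*p,z,T),1))
box(red,87,'red')
for row in (170,190,210,230):
  x=np.where(red[row])[0]; print('red',row,x.min(),x.max()+1,[np.round(ray(c,q,row+.5,87,T)[:2],1) for q in (x.min(),x.max()+1)])
blk=(h[...,2]<45).astype(np.uint8); m=np.zeros_like(blk); m[115:225,231:264]=blk[115:225,231:264]
box(m,92,'grip')
for row in (140,170,190,210,230):
  x=np.where(m[row])[0]
  if len(x):print('grip',row,x.min(),x.max()+1,[np.round(ray(c,q,row+.5,92,T)[:2],1) for q in (x.min(),x.max()+1)])
br=((h[...,0]>10)&(h[...,0]<25)&(h[...,1]>150)&(h[...,2]>120)).astype(np.uint8); br[:,:330]=0;br[:,370:]=0
box(br,75,'pin')
E
```

```text
cam [ 541.97297089 -222.5530088   372.92651452]
red ((278.96990966796875, 201.7863006591797), (10.363794326782227, 80.18854522705078), 6.009005546569824)
[269.6 241.1] [ 646.9 -223.1   87. ]
[278.  161.4] [ 571.6 -223.7   87. ]
[288.3 162.5] [ 571.4 -214.5   87. ]
[279.9 242.2] [ 646.9 -213.3   87. ]
red 170 278 288 [array([ 579.6, -222.8]), array([ 578.6, -213.9])]
red 190 276 286 [array([ 597.9, -222.5]), array([ 596.8, -213.5])]
red 210 274 284 [array([ 616.7, -222.3]), array([ 615.6, -213.1])]
red 230 271 282 [array([ 636.3, -222.9]), array([ 635.1, -212.7])]
grip ((245.929443359375, 176.53057861328125), (95.58956146240234, 22.790699005126953), 88.36341857910156)
[233.2 129.1] [ 548.5 -264.6   92. ]
[256.  128.4] [ 545.7 -245.4   92. ]
[258.7 224. ] [ 629.7 -234.8   92. ]
[235.9 224.6] [ 632.8 -255.5   92. ]
grip 140 234 257 [array([ 557.9, -263.1]), array([ 555.6, -243.6])]
grip 170 235 258 [array([ 583.4, -260.2]), array([ 581. , -240.2])]
grip 190 236 258 [array([ 601.1, -257.9]), array([ 598.8, -238.5])]
grip 210 237 258 [array([ 619.4, -255.6]), array([ 617.1, -236.7])]
pin ((344.5, 266.0), (12.0, 15.0), 90.0)
[337. 260.] [ 663.3 -153.9   75. ]
[352. 260.] [ 661.6 -138.9   75. ]
[352. 272.] [ 674.5 -136.7   75. ]
[337. 272.] [ 676.3 -151.8   75. ]
```

View pics/w1c.png

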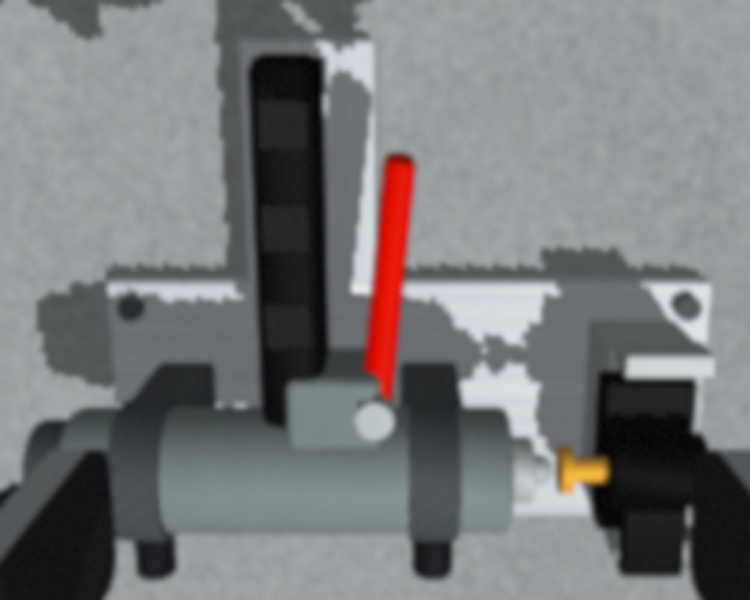

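move_arm --pt "2 -2.8 0" --pt "2 -2.8 4" --pt "2 -2.8 8" --pt "2 -2.8 11" --pt "2 -2.8 11" --spin '[0,0,0,0,0]'

```text
time: 2.65
tcp_pos: [589.2, -241.7, 141.0]
eef_rot: [3.139, -0.004, -3.023]
force: [-0.5, 0.3, -0.5]
finger_gap: 0.997
```

Run:
```python
from h import *
c=cap('wrist','w2'); s=c['state']; print(s['time'],s['tcp_pos'],s['eef_rot'],s['force'])
T=wT(c)
im=c['img'];h=cv2.cvtColor(im,cv2.COLOR_RGB2HSV)
red=(((h[...,0]<8)|(h[...,0]>172))&(h[...,1]>150)&(h[...,2]>70)).astype(np.uint8)
k=max(cv2.findContours(red,0,1)[0],key=cv2.contourArea)
for p in cv2.boxPoints(cv2.minAreaRect(k)): print(np.round(p,1),np.round(ray(c,*p,87,T),1))
cap('scene','s2')
```

```text
2.65 [ 589.23667306 -241.69825197  141.02595899] [ 3.13883303 -0.00412841 -3.02283834] [-0.47005826  0.29976237 -0.45288723]
[300.  332.8] [ 646.8 -225.4   87. ]
[316.2 212.7] [ 568.4 -226.7   87. ]
[335.9 215.3] [ 568.6 -215.3   87. ]
[319.7 335.5] [ 647.2 -212.8   87. ]
```

View pics/w2.png

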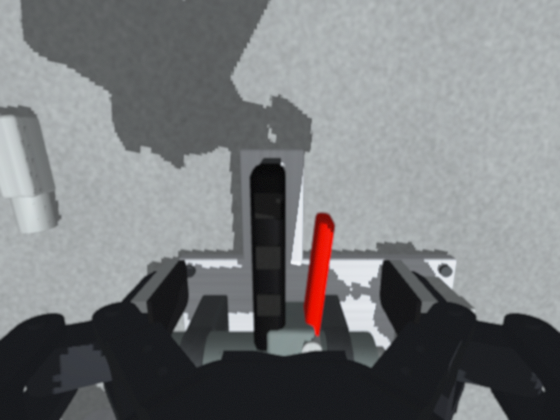

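View pics/s2.png

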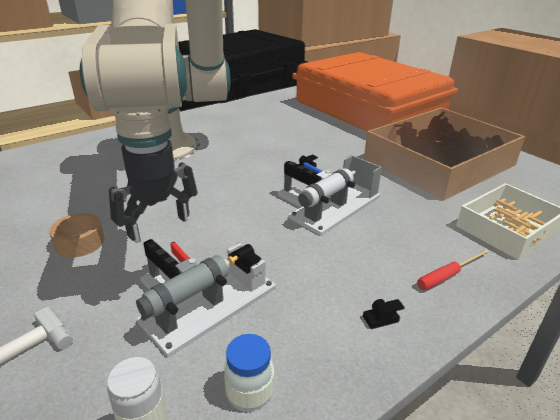

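move_arm --pt "0 -0.2 2.5" --pt "0 -0.2 5" --pt "0 -0.2 6.5" --pt "0 -0.2 6.5" --spin '[0,0,0,0]'

```text
time: 3.25
tcp_pos: [590.7, -245.0, 78.5]
eef_rot: [3.141, -0.0, -3.022]
force: [0.7, -0.0, -0.5]
finger_gap: 0.997
```

Run:
```python
from h import *
c=cap('wrist','w3'); s=c['state']; print(s['time'],s['tcp_pos'],s['eef_rot'],s['force'])
```

```text
3.25 [ 590.72687774 -245.03835671   78.48152071] [ 3.14131752e+00 -1.83196766e-04 -3.02206211e+00] [ 0.65666015 -0.0149486  -0.47754256]
```

View pics/w3.png

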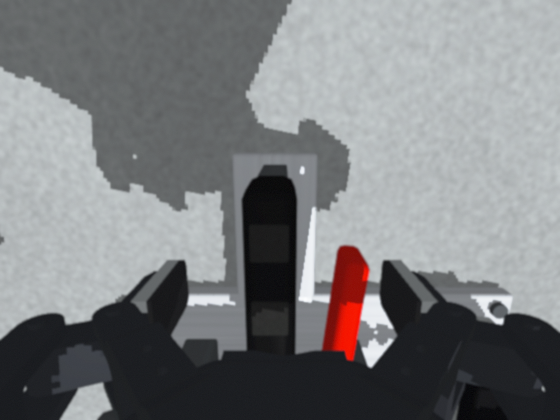

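The fingers straddle the grip (columns 243–298) and the red trigger (325–368), with nothing touching. Next I'll squeeze.

move_arm --pt "0 0 0" --pt "0 0 0" --pt "0 0 0" --pt "0 0 0" --pt "0 0 0" --spin '[0,0,0,0,0]' --hand 3.0 --squeeze 30

```text
time: 3.92
tcp_pos: [591.3, -243.0, 80.1]
eef_rot: [3.138, 0.001, -3.02]
force: [-3.6, 11.1, 8.2]
finger_gap: 0.41
```

move_arm --pt "0 0 0" --pt "0 0 0" --pt "0 0 0" --pt "0 0 0" --spin '[0,0,0,0]'

```text
time: 4.42
tcp_pos: [591.3, -242.9, 80.1]
eef_rot: [3.138, 0.001, -3.02]
force: [-4.1, 10.4, 7.3]
finger_gap: 0.399
```

Run:
```python
from h import *
c=cap('wrist','w4'); s=c['state']; print(s['time'],s['tcp_pos'],s['eef_rot'],s['force'],s['finger_gap']*85.4)
cap('scene','s4');t=cap('top','t4')
cv2.imwrite('pics/t4c.png',cv2.resize(t['img'][120:230,300:440,::-1],None,fx=5,fy=5,interpolation=cv2.INTER_CUBIC))
```

```text
4.425 [ 591.28605492 -242.94395418   80.07756365] [ 3.13811014e+00  1.26494419e-03 -3.01990204e+00] [-4.13041634 10.36604472  7.25110939] 34.048592887294134
```

View pics/w4.png

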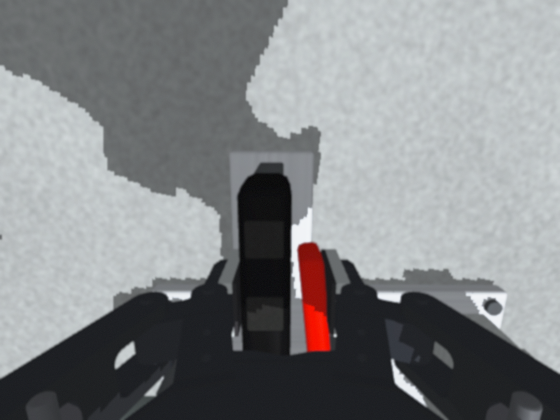

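View pics/s4.png

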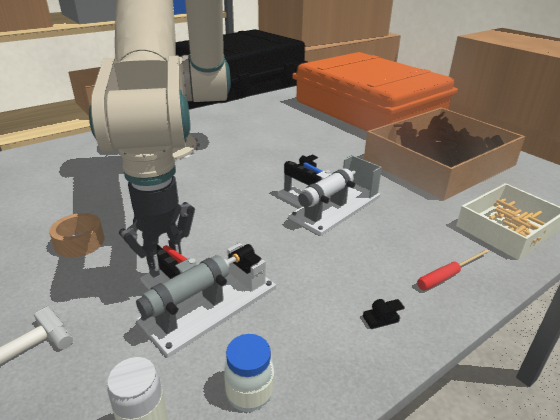

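View pics/t4c.png

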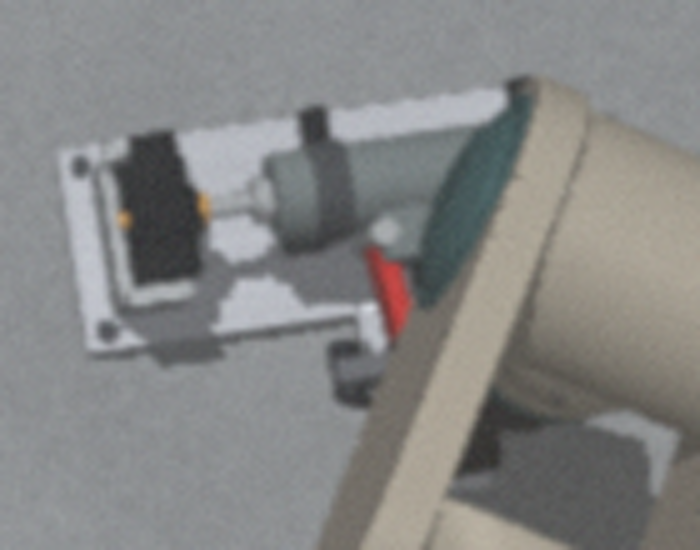

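The opening is 34.0 mm, which is the fully pulled width. The pin head lies against the latch, with its tip out the far side. As a check that this is the stop, I'll squeeze slightly harder.

move_arm --pt "0 0 0" --pt "0 0 0" --pt "0 0 0" --spin '[0,0,0]' --squeeze 45

```text
time: 4.95
tcp_pos: [591.3, -243.1, 80.2]
eef_rot: [3.138, 0.001, -3.02]
force: [-4.2, 9.3, 8.7]
finger_gap: 0.392
```

move_arm --pt "0 0 0" --pt "0 0 0" --pt "0 0 0" --pt "0 0 0" --pt "0 0 0" --spin '[0,0,0,0,0]' --hand 8.5

```text
time: 5.58
tcp_pos: [590.7, -245.6, 78.5]
eef_rot: [-3.141, 0.0, -3.022]
force: [-0.2, -0.3, -0.4]
finger_gap: 0.995
```

Run:
```python
from h import *
c=cap('wrist','w5'); s=c['state']; print(s['time'],s['tcp_pos'],s['eef_rot'],s['force'],s['finger_gap']*85.4)
```

```text
5.575 [ 590.72720919 -245.55842556   78.53654745] [-3.14124256e+00  3.84089703e-04 -3.02228583e+00] [-0.23202964 -0.26144497 -0.44384255] 84.96916568319213
```

View pics/w5.png

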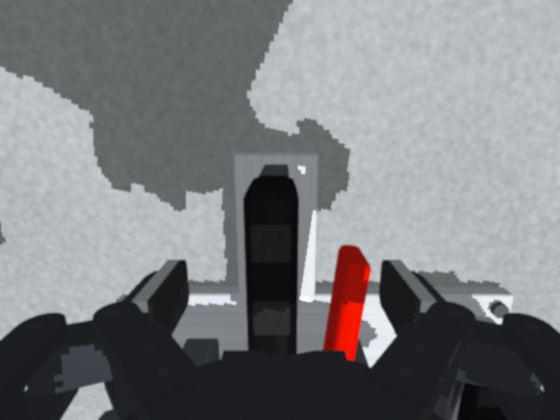

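The trigger is back at its rest position, columns 325–369 as before. Retreating straight up and looking at the pin.

move_arm --pt "0 0 -3" --pt "0 0 -7" --pt "0 0 -12" --pt "0 0 -17" --pt "0 0 -17" --spin '[0,0,0,0,0]'

```text
time: 6.25
tcp_pos: [592.0, -246.0, 254.5]
eef_rot: [-3.136, 0.009, -3.022]
force: [0.2, 0.1, -0.9]
finger_gap: 0.996
```

move_arm --pt "5 0 0" --pt "10 0 0" --pt "14 0 0" --pt "14 0 0" --spin '[0,0,0,0]'

```text
time: 6.75
tcp_pos: [449.8, -262.3, 247.8]
eef_rot: [3.141, -0.001, -3.024]
force: [0.3, -0.1, 1.2]
finger_gap: 0.996
```

Run:
```python
from h import *
s=r.get_state(); print(s['time'],s['tcp_pos'],s['force'])
a=cap('scene','s6')['img'];t=cap('top','t6')['img'];w=cap('wrist','w6')
A=cv2.resize(a[220:350,130:290],None,fx=3.5,fy=3.5,interpolation=cv2.INTER_CUBIC)
cv2.imwrite('pics/s6c.png',A[:,:,::-1])
cv2.imwrite('pics/t6c.png',cv2.resize(t[120:230,300:440,::-1],None,fx=5,fy=5,interpolation=cv2.INTER_CUBIC))
t0=pickle.load(open('top0.pkl','rb'))['img']
# red/blue centroid shift
for n,I in(('before',t0),('after',t)):
  h=cv2.cvtColor(I,cv2.COLOR_RGB2HSV)
  for c,m,b in (('red',((h[...,0]<8)|(h[...,0]>172)),(140,230,340,420)),('blue',(h[...,0]>100)&(h[...,0]<130),(215,262,185,205)) ):
    k=(m&(h[...,1]>150))[b[0]:b[1],b[2]:b[3]]; y,x=np.where(k); print(n,c,len(x),x.mean()+b[2],y.mean()+b[0])
```

```text
6.75 [ 449.76735596 -262.27743634  247.79190127] [ 0.34690853 -0.12784824  1.22088507]
before red 99 376.4848484848485 186.24242424242425
before blue 85 195.28235294117647 240.57647058823528
after red 100 376.48 186.41
after blue 84 195.26190476190476 240.5952380952381
```

View pics/t6c.png

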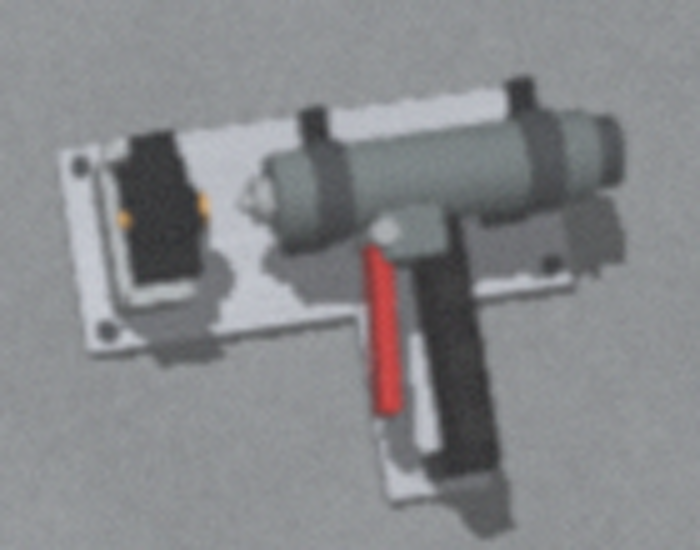

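View pics/s6c.png

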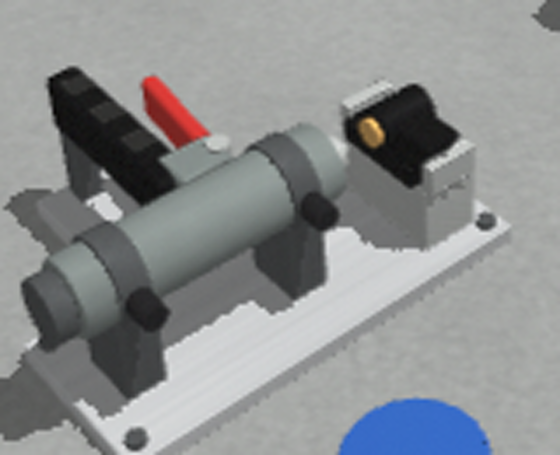

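The pin head sits flush on the latch, the ram is retracted, the red trigger is back at rest and the blue one hasn't moved. Handing in.

```bash
python3 -c "
from bench import r
print(r.close_job())"
```

```text
the job is handed in; nothing more can be done
None
```

The pin is home in the latch and the red trigger has sprung back. I handed the job in at about 7 s of the 32 s allowed. I straddled the pin gun's grip and red trigger with the open gripper and squeezed at 30 N, then 45 N. Then I opened the gripper and backed away.

- **Trigger at the stop:** the opening settled at 34.0 mm at 30 N, the fully pulled width. At 45 N it read 33.5 mm, so it hardly moved.
- **Pin:** the last pictures show the head flat on the latch, the tip showing at the far side, and the ram back in the nozzle.
- **Red trigger released:** its centre in the top view is within 0.2 px of where it started.
- **Blue trigger:** its centre is within 0.02 px of where it started, so it was not touched.
- **Forces:** the readings were about 14 N at most, during the squeeze. The arm was pushed about 2 mm sideways then and came back on release.
- **Disagreement:** the separate position measurements of the squeeze point differed by 2–4 mm. The gripper's own closing absorbed that. No check failed.

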